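# Index the watchmaker's dividing table to its next hole

## Robot

A 6-joint arm with a two-finger parallel gripper is mounted at the origin on the work surface. World frame = base frame: x ahead of the robot, y to its left, z up, the work surface at z = 0. Lengths are in m, angles in rad, forces in N, time in s.
With the tool pointing down it reaches from about 0.35 to 0.775 m from the base axis. Payload 5.5 kg.
Tool frame: the origin (TCP) lies at the very end of the fingers, on their centre line; the grasp point (between the pads) lies 19 mm behind it; z points along the fingers, x is the direction in which the jaws open and shut, and the axes are right-handed (so a half turn about z gives the same grasp; the last joint's range is limited). The gripper opens to 85 mm and grips with 20 to 120 N. Pads are 22 mm wide; open, the fingers measure 114 mm over their backs; the gripper's body (76 mm by 85 mm) begins 54 mm behind the grasp point. The pads swing forward as they close: fully open they stand 13 mm farther back than shut.
Start: joints at [-1.436, 0.313, 0.046, 1.304, 0, 1.431], TCP at [0.156, -0.553, 0.231] pointing down, gripper open.
Joint ranges: [-2.76, 2.76], [-0.86, 1.69], [-1.03, 1.26], [-2.2, 2.34], [-1.47, 1.5], [-3.14, 3.14]. Speed limits (rad/s): [2.57, 2.57, 3.14, 3.14, 3.14, 3.14].

## Interface

Orientations are given as a unit quaternion [w, x, y, z].
In Python, from workcell import monitor, eyes, ticket gives the robot as it stands.
- The arm moves only by the tool send_rows, never from a script. Its argument "targets" is a list of rows, each a list of 5 numbers: the shift along the world's x, y, z in m, then the turn about the world's z in degrees, then the closure in counts, from 0 (fully open) to 255 (shut). A call has 1 to 12 rows; each row shifts and turns the commanded pose from where the row before left it; what a row does not reach is not made up. A row lasts 1/10 s, in which the tool goes at most 50 mm and 8.59 degrees, less where a joint would pass 70% of its speed; a pose out of reach is approached as far as the arm can. A call is refused whole if a number of a shift passes 0.05 or a number of a turn 8.59, either way. A call with a gripper value outside its range is refused whole. The fingers move at their own pace and stop on an object; "newtons" is the grip in N (left out, the last holds). Time passes only in rows, so rows that do not move let the fingers close. It gives the time, the measured TCP pose, the force and the opening at its end, in the units of the state.
- monitor.get_state(): the state, without advancing time (a new reading comes with each control period).
- eyes.read_camera(name): name is "side" or "top"; returns a dict with "img" (384x512x3 uint8, red, green, blue), "z_map" (384x512 float32, m along the optical axis (not along the pixel's ray), 0 where there is no reading), "camera_matrix" (3x3 intrinsics, pixels), "pose" (4x4, takes a point from camera to world coordinates). Camera axes: x right, y down, z forward; pixel columns grow to the right and rows downward; lengths in m; the calibration is good to about 2 mm. A picture is of the moment at which its call begins.
- ticket.hand_in(): hands the job in, once; it reports no verdict.
Trained networks look in the newest picture that a camera, given by its name, has taken for a name from the list of things; names that differ only in an ending like _2 or _b are one class to them, and where a whole thing is asked for, a point or a joint stands for the part that bears it (a point fixed in the world has none). Each returns a list of dicts, best first, with "conf" (0 to 1); they miss things now and then, are a little off and sometimes report something else, mostly with a low value. They report only what shows in the picture. A call takes as long as a camera call.
- eyes.spot_in(name, camera): "xyz" ([x, y, z] in m, in world coordinates, good to about 4 mm: the middle of the surface that is visible of it).
- eyes.tip_of(name, camera): "xyz" ([x, y, z] in m, in world coordinates, good to about 4 mm: a listed point, or the origin of a listed thing).
The state is a dict: "clock": time; "joint_pos": joint angles; "qvel": joint speeds; "tau": joint torques, N m; "tcp_pos": TCP position; "orientation": TCP orientation; "wrist_force": force on the tool from outside, world axes, zero at the start; "ft_torque": the same for the moment, N m; "finger_gap": finger opening in m.
Only numpy, scipy, OpenCV 4.12 (cv2) and the standard library are available. Lean on these libraries where they do the work, as an engineer would, in place of code of your own. Each camera call takes 0.05 s, during which the arm holds its last target.

## Task

Index the watchmaker's dividing table by one hole: with shut fingertips press the dished black plunger fully down so that the index pin comes out of its hole, and turn the disc clockwise (seen from above) to the very next hole, not past it, where the plunger must spring fully up again and the pin lock the disc. Then take the hand away. Only press and push, gently: do not pinch or lift anything, and leave the watch cases in their holders and everything else on the bench where it is.

Things in the scene. Friction and masses are not known exactly. Their poses are not given: they have to be found in the camera images.
- index_base: Fixed grey round base, 256 mm across. Round the turning disc it has a flat steel ring (radii 95 to 121 mm, top 50 mm above the bench) with six index holes 60 degrees apart, 108 mm from the axis, 11 mm wide with mouths chamfered to 17 mm. Origin: on the disc's vertical axis, at the bench surface. The pin starts in the hole on the base's +x axis.
- next_hole (a point): Centre of the mouth of the hole that the pin has to go to, at the ring's top face, 60 degrees clockwise (seen from above) of the starting hole. It looks like the other holes.
- loupe (a point): Top centre of a fixed black-rimmed loupe, 54 mm across, 110 mm above the bench, over the disc on the side away from the starting hole; its post stands at the base's -x edge, 140 mm from the axis. Keep clear of it.
- disc_center (a point): Point on the disc's vertical axis, at its top face 51 mm above the bench; its x axis turns with the disc and points to the plunger. The disc is 184 mm across, with five white holders with brass pins (tops 64 mm above the bench), centres 62 mm from the axis at 60, 120, 180, 240 and 300 degrees from the plunger.
- plunger_dish (a point): Centre of the dish floor of the plunger's round black cap; moves with the cap. 72 mm from the disc's axis, 86 mm above the bench when up. The cap is 49 mm across, on a steel bracket fixed to the disc; round its flat floor (41 mm across) stands a 6 mm rim, so shut fingertips in the dish can press it and push the disc round.
- index_pin (a point): Point on the axis of the brass index pin at the level of the ring's top face, 108 mm from the disc's axis, in line with the plunger; turns with the disc, does not rise with the pin. The pin is 8 mm thick with a round tip, about 9 mm below this point when in a hole. Its 13 mm brass head shows above the bracket.
- plunger (a joint): Travel in m: 0 up (pin in a hole), 0.015 at the stop. A spring drives it up: 3 N starts it, 8 N holds it at the stop. Pressing lifts the pin equally; from 0.010 on the disc is free. Let go between holes, the pin rides on the ring (about 0.0087) and the disc can still be pushed. Within about 0.04 rad of a hole the released pin drops in, centres itself and locks the disc (play 0.015 rad).
- disc (a joint): Angle of the disc in rad, growing clockwise seen from above: 0 in the starting hole; the next hole is at 1.047 (60 degrees). The unlocked disc turns with light friction and stays where it is left.
- oil_jar: Small amber glass jar, 34 mm across, 45 mm high, standing loose close to the base; origin at the centre of its underside. A bystander.
- pad_holder: White and grey round movement cushion, 48 mm across, 32 mm high, standing loose close to the base; origin at the centre of its underside. A bystander.
- bell_jar: Glass bell jar, 100 mm across, 100 mm high, left of the mat; origin at the centre of its underside. A bystander.
- black_cap: Flat black round cap, 72 mm across, 24 mm high; origin at the centre of its underside. A bystander.
- driver: Small screwdriver lying flat, 130 mm long; origin under it. A bystander.
- parts_box: Clear divided parts box, 70 x 90 x 25 mm; origin at the centre of its underside. A bystander.
- bezel: Steel watch bezel ring, 42 mm across, 7 mm high; origin at the centre of its underside. A bystander.
- watch0_mid (a point): Centre of a loose steel watch case (35 mm across, 9 mm high) lying in one of the disc's holders, 58.5 mm above the bench. It rides round with the disc and is not to be touched.
- watch1_mid (a point): Centre of a loose steel watch case (35 mm across, 9 mm high) lying in one of the disc's holders, 58.5 mm above the bench. It rides round with the disc and is not to be touched.
- watch2_mid (a point): Centre of a loose steel watch case (35 mm across, 9 mm high) lying in one of the disc's holders, 58.5 mm above the bench. It rides round with the disc and is not to be touched.
- watch3_mid (a point): Centre of a loose steel watch case (35 mm across, 9 mm high) lying in one of the disc's holders, 58.5 mm above the bench. It rides round with the disc and is not to be touched.

How it is judged:
On the way, in this order (a step that is already met when the one before it is completed fails the run):
1. the plunger is pressed in, the disc still at its starting hole (value of joint plunger above 0.008 m and value of joint disc between -0.12 and 0.12 rad), for 0.05 s.
2. the disc stands at the next hole and the plunger has sprung up (value of joint disc between 0.997 and 1.097 rad and value of joint plunger below 0.0025 m), for 0.2 s.
At the end, for the whole second after the job is handed in: The disc stands 60 degrees clockwise of its start (within 0.05 rad), at rest; the plunger is up to within 2.5 mm, its pin in the next hole; the four watch cases lie in their holders (centres 55.5 to 62 mm above the bench) (all of step 2 and velocity of joint disc between -0.05 and 0.05 rad/s and height (world z) of watch0_mid between 0.0555 and 0.062 m and height (world z) of watch1_mid between 0.0555 and 0.062 m and height (world z) of watch2_mid between 0.0555 and 0.062 m and height (world z) of watch3_mid between 0.0555 and 0.062 m); the robot touches nothing.
It fails at once if the disc is turned past the next hole or the wrong way (by more than 0.3 rad) (value of joint disc above 1.35 rad or value of joint disc below -0.3 rad).
It fails at once if a watch case is lifted or knocked out of its holder (height (world z) of any of watch0_mid, watch1_mid, watch2_mid, watch3_mid above 0.07 m or height (world z) of any of watch0_mid, watch1_mid, watch2_mid, watch3_mid below 0.05 m).
It fails at once if the plunger is pinched or pressed with more than 60 N (contact force between the fingers and plunger above 60 N).
It fails at once if a bystander is moved by more than 30 mm (distance of any of oil_jar, pad_holder, bell_jar, black_cap, driver, parts_box, bezel from where it was at the start of the episode above 0.03 m).
It also fails if it takes over 40 s, if anything falls off the work surface, if the arm or the gripper's body presses on something with over 40 N, if the wrist force passes 120 N, or if a joint passes its speed limit or range.

## Working session

There is one attempt and no reset: what is moved stays moved. The work goes in short steps, Python scripts to look and compute and a tool call to move; the robot and the scene stay as the last step left them, time stands still between calls to the robot, and variables do not carry over. Pictures are saved under pics/ and viewed, and the job is handed in when it is done.

Besides the shell and the picture viewer there is one more tool, called after "Call:" as a command line: name --pt "numbers of a row" for each row, then --argument value for the rest. send_rows: Moves the arm, as the interface text tells. Its arguments: {"type":"object","properties":{"targets":{"type":"array"},"newtons":{"type":"number"}},"required":["targets"]}

```bash
mkdir -p pics; python3 - <<'E'
from workcell import monitor, eyes, ticket
import cv2
s=monitor.get_state(); print(s)
for c in ['side','top']:
    r=eyes.read_camera(c); cv2.imwrite(f'pics/{c}0.png',cv2.resize(r['img'][:,:,::-1],(800,600)))
    print(c,r['camera_matrix'].tolist(),r['pose'].round(3).tolist())
    for n in ['plunger_dish','index_base','next_hole','disc_center','index_pin','loupe','oil_jar','pad_holder']:
        print(n,[( [round(float(v),4) for v in d['xyz']],round(d['conf'],2)) for d in eyes.tip_of(n,c)[:3]])
print(monitor.get_state()['clock'])
E
```

```text
{'clock': 0.0, 'joint_pos': array([-1.43558254e+00,  3.14016041e-01,  4.49887729e-02,  1.30356793e+00,
        1.91642536e-06,  1.43118236e+00]), 'qvel': array([-0.0008401 , -0.00010518,  0.00233442, -0.00103421, -0.00087923,
        0.00035857]), 'tau': array([-1.17494288e-03, -4.80626822e+01,  2.98532903e+01,  1.93363521e-02,
       -4.68939311e-05,  9.84918728e-06]), 'tcp_pos': array([ 0.15596073, -0.55293352,  0.23040395]), 'orientation': array([-6.38069010e-04,  7.97301738e-01, -6.03580259e-01, -6.33915407e-04]), 'wrist_force': array([-0.50395625,  0.72759323, -0.44538117]), 'ft_torque': array([0.00980766, 0.00672165, 0.00911072]), 'finger_gap': 0.08525139951057485}
side [[398.2505490508293, 0.0, 248.88299352702663], [0.0, 398.2505490508293, 189.23447366082237], [0.0, 0.0, 1.0]] [[-0.837, -0.337, 0.431, 0.106], [-0.547, 0.509, -0.665, 0.728], [0.004, -0.792, -0.611, 0.759], [0.0, 0.0, 0.0, 1.0]]
plunger_dish [([0.601, -0.0625, 0.0868], 0.59)]
index_base [([0.5189, -0.3855, -0.0017], 0.49)]
next_hole [([0.5752, -0.1493, 0.0498], 0.97)]
disc_center [([0.5326, -0.0518, 0.0518], 0.6
[... 254 characters left out ...]
op [[494.8562650544035, 0.0, 250.69744313490787], [0.0, 494.8562650544035, 194.54100833216282], [0.0, 0.0, 1.0]] [[0.012, -0.993, 0.116, 0.423], [-1.0, -0.012, 0.001, -0.001], [0.001, -0.116, -0.993, 1.36], [0.0, 0.0, 0.0, 1.0]]
plunger_dish [([0.6032, -0.0578, 0.0828], 0.77)]
index_base [([0.5248, -0.0565, 0.0018], 0.86), ([0.5212, -0.3866, 0.0022], 0.18)]
next_hole [([0.5795, -0.1501, 0.0498], 0.57)]
disc_center [([0.5338, -0.0501, 0.0505], 0.81)]
index_pin [([0.6386, -0.0582, 0.0505], 0.7), ([0.5, -0.1009, 0.0565], 0.39)]
loupe [([0.4659, -0.0497, 0.1098], 0.92)]
oil_jar [([0.4869, 0.1117, 0.001], 0.42), ([0.4149, 0.3924, -0.0044], 0.31)]
pad_holder [([0.4193, -0.1868, 0.0005], 0.71)]
0.9
```

View pics/side0.png

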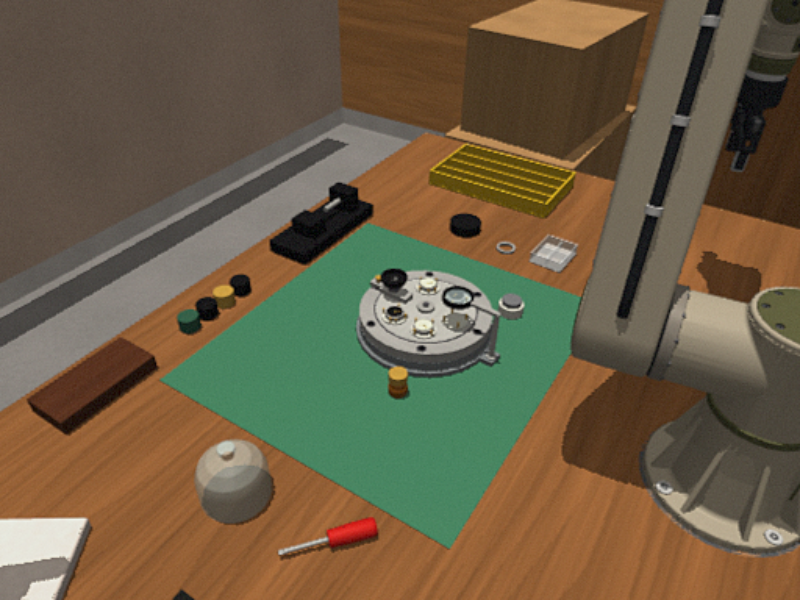

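View pics/top0.png

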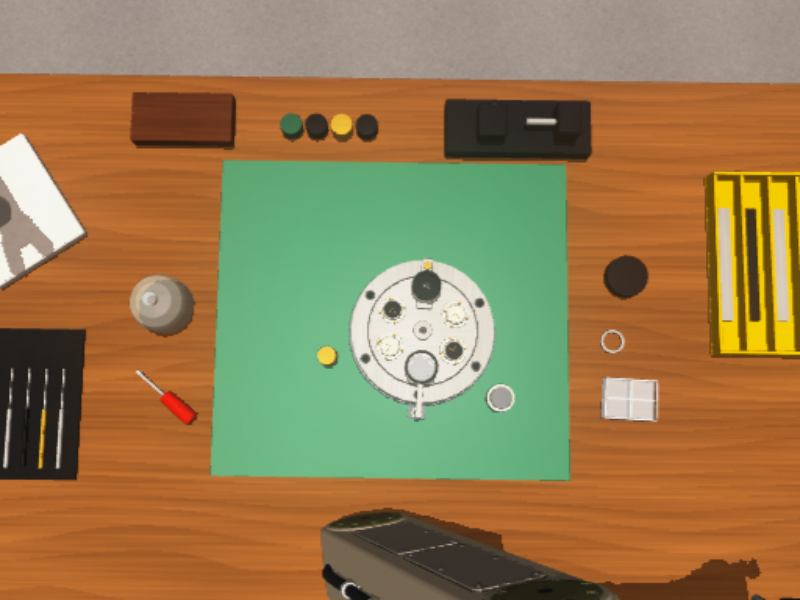

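The top view shows the plunger cap at (427,287), with the pin at (427,265) on the far side from the robot. The next hole is at (479,303), to the right, and the loupe is at (421,366). I'll refine the geometry with a constrained fit to repeated detections.

```bash
cat > h.py <<'E'
import numpy as np, cv2
from workcell import monitor, eyes
def cloud(c):
    r=eyes.read_camera(c); z=r['z_map']; K=r['camera_matrix']
    v,u=np.mgrid[0:384,0:512]
    P=np.stack([(u-K[0,2])/K[0,0]*z,(v-K[1,2])/K[1,1]*z,z],-1)
    W=P@r['pose'][:3,:3].T+r['pose'][:3,3]
    W[z==0]=np.nan
    return r,W
E
python3 - <<'E'
from h import *
from scipy.optimize import least_squares
obs=[]
for k in range(2):
  for c in ['top','side']:
    eyes.read_camera(c)
    for n,rad,a in [('disc_center',0,0),('plunger_dish',.072,0),('index_pin',.108,0),('next_hole',.108,-np.pi/3),('loupe',None,0)]:
        for d in eyes.tip_of(n,c)[:1]:
            if d['conf']>.4: obs.append((c,n,rad,a,np.array(d['xyz'])))
def f(p):
    o=[]
    for c,n,rad,a,x in obs:
        if rad is None:
            o+= [10*((x[:2]-p[:2])@[-np.sin(p[2]),np.cos(p[2])])*100]; continue
        o+=list(1000*(p[:2]+rad*np.array([np.cos(p[2]+a),np.sin(p[2]+a)])-x[:2]))
    return o
s=least_squares(f,[.53,-.05,0],loss='soft_l1',f_scale=3); print(s.x, np.round(s.fun,1))
for o in obs: print(o[0],o[1],o[4].round(4))
# depth: cap and ring
for c in ['top','side']:
    r,W=cloud(c)
    d=np.hypot(W[...,0]-s.x[0],W[...,1]-s.x[1])
    ring=(d<.14)&(abs(W[...,2]-.05)<.006)&(d>.09)
    P=W[ring]; 
    g=least_squares(lambda p:np.clip(np.hypot(P[:,0]-p[0],P[:,1]-p[1])-.121,0,None),s.x[:2])
    print(c,'ring n',ring.sum(), 'mean z',P[:,2].mean())
    cap=(np.hypot(W[...,0]-s.x[0]-.072*np.cos(s.x[2]),W[...,1]-s.x[1]-.072*np.sin(s.x[2]))<.04)&(W[...,2]>.076)
    Q=W[cap]; print('cap',cap.sum(),Q.mean(0),Q.min(0),Q.max(0))
    lp=(d<.12)&(W[...,2]>.1); Q=W[lp]; print('loupe',lp.sum(),Q.mean(0),Q.min(0),Q.max(0))
    uu=r['img'].copy(); 
    u0=int(np.argwhere(ring)[:,1].mean()); v0=int(np.argwhere(ring)[:,0].mean())
    cr=uu[max(0,v0-70):v0+70,u0-85:u0+85][:,:,::-1]
    cv2.imwrite(f'pics/{c}1.png',cv2.resize(cr,None,fx=4,fy=4,interpolation=cv2.INTER_CUBIC)); print('crop',u0-85,max(0,v0-70))
E
```

```text
[ 0.53070205 -0.05247537 -0.06305467] [-3.300e+00  1.000e+00  1.332e+02 -6.490e+01  1.500e+00  2.500e+00
 -4.600e+00 -1.100e+00 -1.600e+00  2.500e+00  1.800e+00 -3.400e+00
 -5.000e-01  1.150e+01 -1.489e+02 -1.800e+00 -5.600e+00 -1.700e+00
 -2.600e+00  9.000e-01  1.000e-01 -2.200e+00  1.000e-01  5.000e-01
 -5.800e+00 -1.100e+00 -2.300e+00  2.300e+00  6.000e-01 -2.800e+00
  1.900e+00  2.100e+00 -6.000e-01  1.200e+00]
top disc_center [ 0.534  -0.0535  0.052 ]
top index_pin [0.5053 0.0056 0.0586]
top next_hole [ 0.5772 -0.1517  0.0504]
top loupe [ 0.4675 -0.0531  0.1105]
side disc_center [ 0.5318 -0.0509  0.054 ]
side plunger_dish [ 0.6001 -0.0588  0.0852]
side index_pin [ 0.6419 -0.0588  0.0481]
side next_hole [ 5.672e-01 -3.000e-04  5.680e-02]
side loupe [ 0.4692 -0.0504  0.1117]
top disc_center [ 0.5363 -0.0508  0.0519]
top plunger_dish [ 0.6052 -0.0579  0.0856]
top index_pin [ 0.6384 -0.0571  0.0534]
top next_hole [ 0.5786 -0.1497  0.051 ]
top loupe [ 0.4681 -0.0543  0.1078]
side disc_center [ 0.5318 -0.0502  0.0543]
side plunger_dish [ 0.6003 -0.0576  0.0848]
side index_pin [ 0.6413 -0.0612  0.0508]
side next_hole [ 0.5766 -0.1486  0.0496]
side loupe [ 0.4696 -0.0474  0.1136]
top ring n 2619 mean z 0.050634738271089406
cap 291 [ 0.6050066  -0.05510514  0.08883368] [ 0.5805758  -0.07783991  0.07740213] [ 0.64084616 -0.03109246  0.10111274]
loupe 379 [ 0.46496612 -0.0468861   0.10866774] [ 0.41206265 -0.07234237  0.10083816] [ 0.6213362  -0.02178004  0.11713814]
crop 184 141
side ring n 1521 mean z 0.04874193963181076
cap 183 [ 0.60358255 -0.05165058  0.08691767] [ 0.57887161 -0.07791817  0.07865538] [ 0.62943381 -0.02472046  0.09304964]
loupe 283 [ 0.46165163 -0.04246402  0.10626206] [ 0.41219296 -0.0721567   0.10044002] [ 0.49591325 -0.01513778  0.1113327 ]
crop 186 135
```

```bash
cat >> h.py <<'E'
def rectify(r,z,cx,cy,half=.16,s=2000):
    # metric view of plane z: row grows -x, col grows -y (like top view); s px/m
    T=np.linalg.inv(r['pose']); n=int(2*half*s)
    H=[]
    src=[];dst=[]
    for i,j in [(0,0),(n,0),(n,n),(0,n)]:
        w=np.array([cx+half-j/s,cy+half-i/s,z,1]); p=(T@w)[:3]; q=r['camera_matrix']@(p/p[2])
        src.append(q[:2]);dst.append((i,j))
    M=cv2.getPerspectiveTransform(np.float32(src),np.float32(dst))
    return cv2.warpPerspective(r['img'],M,(n,n),flags=cv2.INTER_CUBIC)
E
python3 - <<'E'
from h import *
cx,cy=.532,-.052
for c in ['top','side']:
    r=eyes.read_camera(c)
    A=rectify(r,.05,cx,cy); B=rectify(r,.092,cx,cy)
    v=np.hstack([cv2.resize(A,(400,400)),cv2.resize(B,(400,400))])
    cv2.imwrite(f'pics/rect_{c}.png',v[:,:,::-1])
    g=cv2.cvtColor(A,cv2.COLOR_RGB2GRAY).astype(float); 
    # hole-ring fit: darkness at the holes, template radius .0075 vs ring around
    gb=cv2.GaussianBlur(g,(0,0),6)-cv2.GaussianBlur(g,(0,0),14)
    best=[]
    for x in np.arange(cx-.012,cx+.012,.0005):
      for y in np.arange(cy-.012,cy+.012,.0005):
        for t in np.radians(np.arange(-15,15,1.)):
          vals=[]
          for k in (1,2,4,5):
            a=t+k*np.pi/3; px=x+.108*np.cos(a); py=y+.108*np.sin(a)
            vals.append(gb[int(round((cx+.16-px)*2000)),int(round((cy+.16-py)*2000))])
          best.append((sum(vals),x,y,np.degrees(t)))
    best.sort(); print(c,np.round(best[:4],4).tolist(), np.round(np.mean(best[:30],0),4))
E
```

```text
top [[-279.3983, 0.5325, -0.052, -3.0], [-278.8928, 0.5325, -0.0515, -3.0], [-278.8599, 0.533, -0.052, -3.0], [-278.5268, 0.532, -0.052, -3.0]] [-2.765229e+02  5.325000e-01 -5.200000e-02 -3.333300e+00]
side [[-293.1886, 0.5315, -0.0495, -3.0], [-293.0123, 0.531, -0.0495, -3.0], [-292.3448, 0.5315, -0.05, -3.0], [-292.253, 0.531, -0.05, -3.0]] [-2.876548e+02  5.313000e-01 -4.960000e-02 -3.200000e+00]
```

```bash
ls pics
```

```text
rect_side.png
rect_top.png
side0.png
side1.png
top0.png
top1.png
```

View pics/rect_top.png

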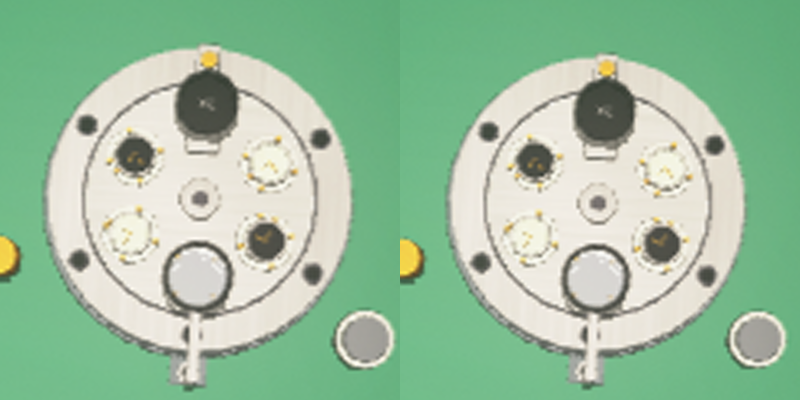

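View pics/rect_side.png

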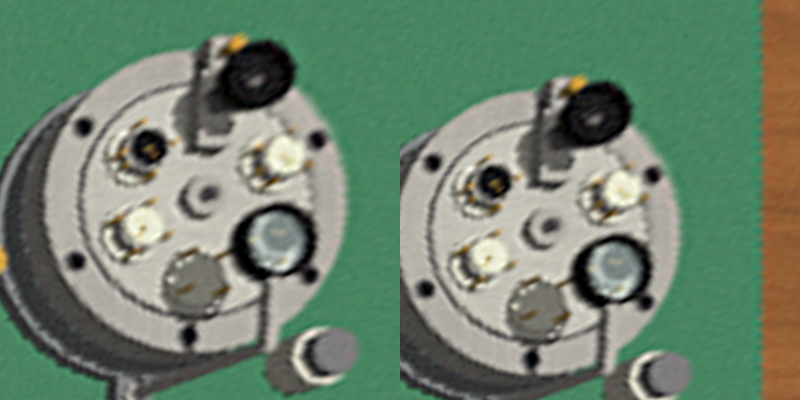

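The two views agree on the geometry: axis ≈ (0.532, -0.051), base +x at about -3.2°. That puts the dish at about (0.604, -0.055). I'll start the approach with the fingers closing.

Call:
send_rows --pt "0.04 0.045 0 0 255" --pt "0.04 0.045 0 0 255" --pt "0.04 0.045 0 0 255" --pt "0.04 0.045 0 0 255" --pt "0.04 0.045 0 0 255" --pt "0.04 0.045 0 0 255" --newtons 20

```text
clock: 2.9
tcp_pos: [0.3563, -0.3277, 0.2316]
orientation: [0.0, 0.797, -0.604, 0.0]
wrist_force: [0.9, -1.1, -0.3]
finger_gap: 0.0004
```

```bash
python3 - <<'E'
from h import *
s=monitor.get_state(); print(s['clock'],s['joint_pos'],s['tcp_pos'],s['orientation'],s['finger_gap'])
E
```

```text
2.9 [-9.09587609e-01  1.36570179e-01 -1.79910976e-01  1.25346265e+00
  3.60730328e-05  1.95769893e+00] [ 0.35632722 -0.32768286  0.2315646 ] [ 9.27122940e-05  7.97144543e-01 -6.03788369e-01  4.16447188e-04] 0.00035659027556528126
```

Call:
send_rows --pt "0.035 0.038 0 4 255" --pt "0.035 0.038 0 4 255" --pt "0.035 0.038 -0.01 4 255" --pt "0.035 0.038 -0.02 4 255" --pt "0.034 0.038 -0.025 0 255" --pt "0.034 0.038 -0.025 0 255" --pt "0 0 0 0 255" --pt "0 0 0 0 255" --pt "0 0 0 0 255"

```text
clock: 3.8
tcp_pos: [0.5477, -0.1189, 0.1602]
orientation: [0.0, 0.873, -0.487, 0.0]
wrist_force: [-0.2, -1.2, -0.1]
finger_gap: 0.0001
```

```bash
python3 - <<'E'
from h import *
s=monitor.get_state(); print(s['clock'],s['joint_pos'],s['tcp_pos'],s['orientation'],s['finger_gap'],s['wrist_force'])
v=[]
for c in ['top','side']:
    r=eyes.read_camera(c); cv2.imwrite(f'pics/{c}2.png',cv2.resize(r['img'][120:280,170:370,::-1],(800,640))[:600])
    T=np.linalg.inv(r['pose'])
    for nm,w in [('dish',[.604,-.055,.086]),('tcp',s['tcp_pos'])]:
        p=(T@np.r_[w,1])[:3]; q=r['camera_matrix']@(p/p[2]); print(c,nm,(q[:2]-[170,120])*4)
E
```

```text
3.8 [-3.56868989e-01  3.15043738e-01 -1.27805969e-01  1.12741921e+00
 -4.31183302e-04  2.23115375e+00] [ 0.54766888 -0.11894756  0.16024018] [ 1.73252115e-04  8.73420592e-01 -4.86966481e-01  2.93263017e-04] 0.00011055661003556243 [-0.20626237 -1.21016679 -0.13833998]
top dish [408.44909051 250.20875439]
top tcp [518.07945178 326.00426724]
side dish [327.27958868 230.04157866]
side tcp [444.98258305 125.77226352]
```

View pics/side2.png

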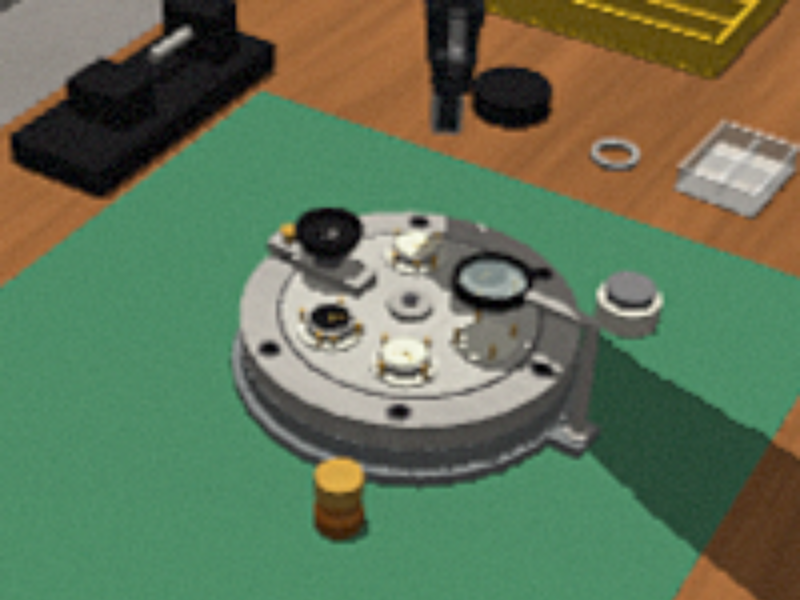

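View pics/top2.png

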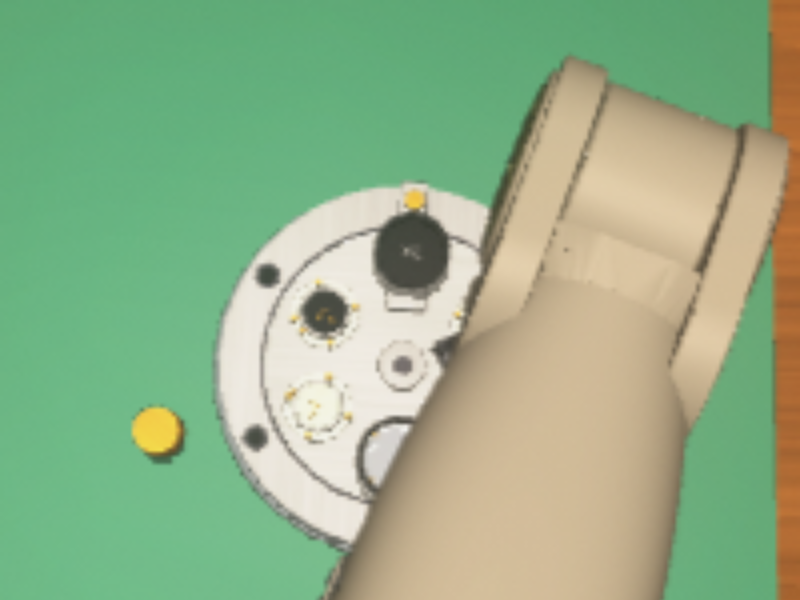

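The fingertip is at about (447,130) in the side crop and matches the projected TCP. The cap matches the estimated dish point in both views. Some rows were speed-limited, so I'll finish the approach in smaller ones.

Call:
send_rows --pt "0.014 0.016 -0.01 0 255" --pt "0.014 0.016 -0.01 0 255" --pt "0.014 0.016 -0.01 0 255" --pt "0.0143 0.0159 -0.01 0 255" --pt "0 0 0 0 255" --pt "0 0 0 0 255"

```text
clock: 4.5
tcp_pos: [0.6038, -0.0554, 0.1202]
orientation: [0.0, 0.873, -0.487, 0.0]
wrist_force: [0.5, -0.1, 0.9]
finger_gap: -0.0
```

```bash
cat >> h.py <<'E'
def look(tag,pts=[]):
    s=monitor.get_state(); print(s['clock'],s['joint_pos'].round(3),s['tcp_pos'].round(4),s['wrist_force'].round(2))
    for c in ['top','side']:
        r=eyes.read_camera(c); im=np.ascontiguousarray(cv2.resize(r['img'][140:240,200:330,::-1],(780,600),interpolation=cv2.INTER_CUBIC))
        cv2.imwrite(f'pics/{c}_{tag}.png',im)
        T=np.linalg.inv(r['pose'])
        for nm,w in [('tcp',s['tcp_pos'])]+pts:
            p=(T@np.r_[w,1])[:3]; q=r['camera_matrix']@(p/p[2]); print(c,nm,((q[:2]-[200,140])*6).round(0))
        for n in ['plunger_dish','index_pin']:
            print(c,n,[(np.round(d['xyz'],4),round(d['conf'],2)) for d in eyes.tip_of(n,c)[:2]])
E
python3 - <<'E'
from h import *
look('3',[('dish',[.604,-.055,.086])])
E
```

```text
4.5 [-0.224  0.425 -0.067  1.078 -0.     2.365] [ 0.6038 -0.0554  0.1202] [ 0.45 -0.1   0.91]
top tcp [437. 244.]
top dish [433. 255.]
top plunger_dish []
top index_pin []
side tcp [312. 166.]
side dish [311. 225.]
side plunger_dish [(array([ 0.5997, -0.0601,  0.0858]), 0.67), (array([ 0.6368, -0.4121,  0.0027]), 0.62)]
side index_pin [(array([ 0.6391, -0.0574,  0.0477]), 0.56)]
```

View pics/side_3.png

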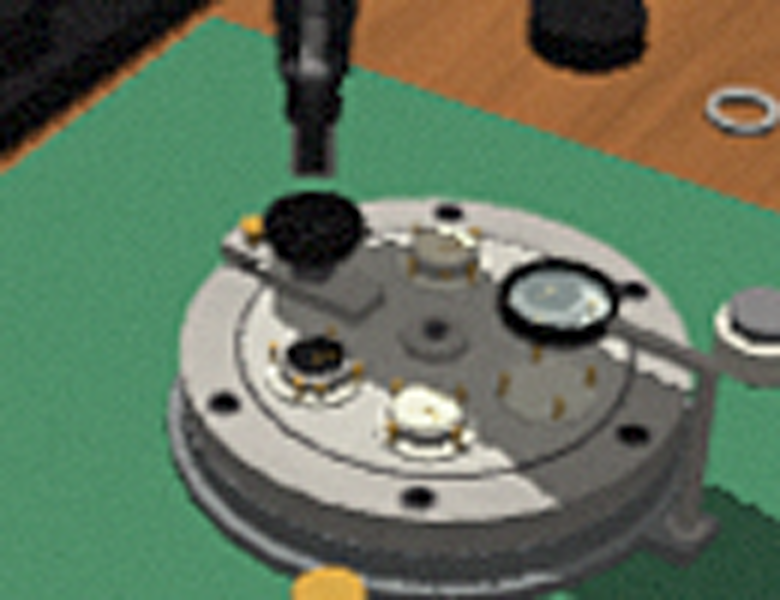

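The fingertips at (312,172) are centred above the cap at (313,226), and the tip is about 20 mm wide against the 41 mm floor. I'll descend to contact.

Call:
send_rows --pt "0 0 -0.015 0 255" --pt "0 0 -0.012 0 255" --pt "0 0 -0.005 0 255" --pt "0 0 -0.003 0 255" --pt "0 0 0 0 255"

```text
clock: 5.3
tcp_pos: [0.6034, -0.0545, 0.0846]
orientation: [0.0, 0.874, -0.487, -0.001]
wrist_force: [-2.9, 0.9, 2.7]
finger_gap: -0.0
```

Call:
send_rows --pt "0 0 -0.004 0 255" --pt "0 0 -0.004 0 255" --pt "0 0 -0.003 0 255" --pt "0 0 0 0 255"

```text
clock: 5.7
tcp_pos: [0.6043, -0.0545, 0.0742]
orientation: [-0.0, 0.874, -0.487, 0.0]
wrist_force: [-3.1, 0.3, 6.9]
finger_gap: 0.0003
```

The reaction is 6.9 N at z = 0.074, which matches about 12 mm of travel. I'll press slightly more and start pushing clockwise.

Call:
send_rows --pt "0 0 -0.0015 0 255" --pt "-0.0005 -0.005 0 0 255" --pt "-0.001 -0.005 0 0 255" --pt "-0.001 -0.004 0 0 255" --pt "0 0 0 0 255"

```text
clock: 6.2
tcp_pos: [0.6031, -0.0692, 0.0737]
orientation: [-0.0, 0.873, -0.487, 0.002]
wrist_force: [-1.5, -0.3, 7.3]
finger_gap: 0.0
```

```bash
python3 - <<'E'
from h import *
look('4')
E
```

```text
6.2 [-0.246  0.459 -0.136  0.972 -0.     2.342] [ 0.6031 -0.0692  0.0737] [-1.52 -0.3   7.29]
top tcp [464. 262.]
top plunger_dish []
top index_pin []
side tcp [328. 232.]
side plunger_dish [(array([ 0.601 , -0.0732,  0.0779]), 0.67)]
side index_pin [(array([ 0.6386, -0.082 ,  0.0503]), 0.84)]
```

View pics/side_4.png

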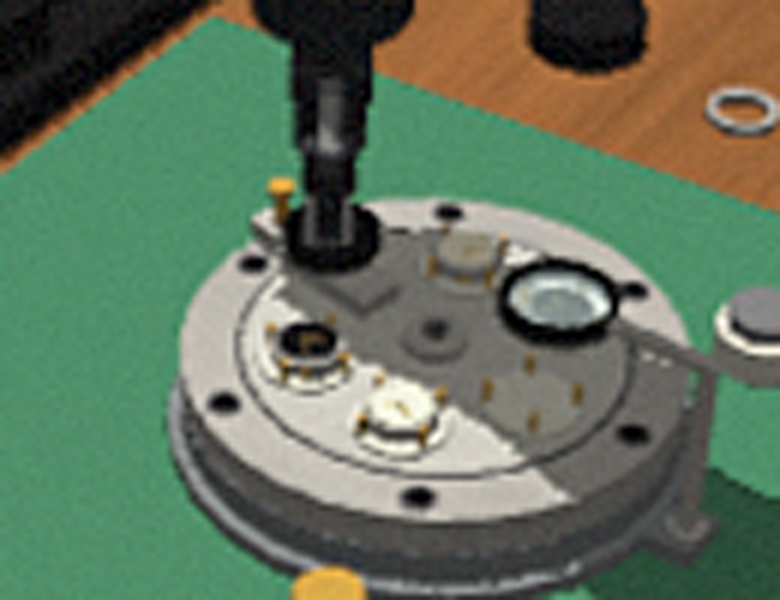

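The pin is lifted, with its head at (283,190). The starting hole is exposed at (253,263), and the disc is turning along with the fingertips. I'll continue along the arc.

Call:
send_rows --pt "-0.0015 -0.005 0 0 255" --pt "-0.0017 -0.0048 0 0 255" --pt "-0.0022 -0.0046 0 0 255" --pt "-0.0024 -0.0045 0 0 255" --pt "-0.0027 -0.0044 0 0 255" --pt "-0.0031 -0.0041 0 0 255" --pt "-0.0033 -0.0039 0 0 255" --pt "-0.0036 -0.0037 0 0 255" --pt "0 0 0 0 255"

```text
clock: 7.4
tcp_pos: [0.583, -0.1046, 0.074]
orientation: [-0.0, 0.873, -0.487, 0.003]
wrist_force: [0.4, -0.4, 7.5]
finger_gap: -0.0002
```

```bash
python3 - <<'E'
from h import *
look('5')
E
```

```text
7.4 [-0.313  0.432 -0.178  0.955 -0.     2.275] [ 0.583  -0.1046  0.074 ] [ 0.38 -0.38  7.52]
top tcp [545. 308.]
top plunger_dish []
top index_pin []
side tcp [401. 209.]
side plunger_dish [(array([ 0.5784, -0.1068,  0.0755]), 0.48)]
side index_pin []
```

View pics/side_5.png

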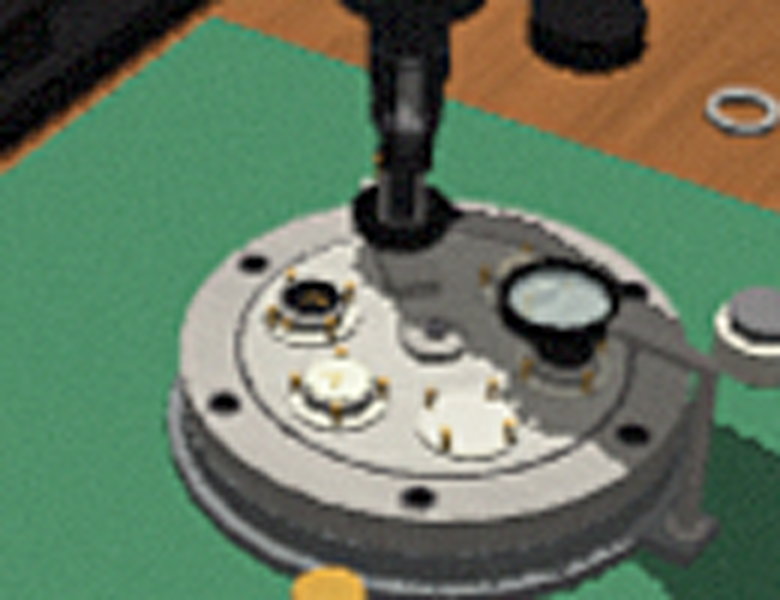

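View pics/top_5.png

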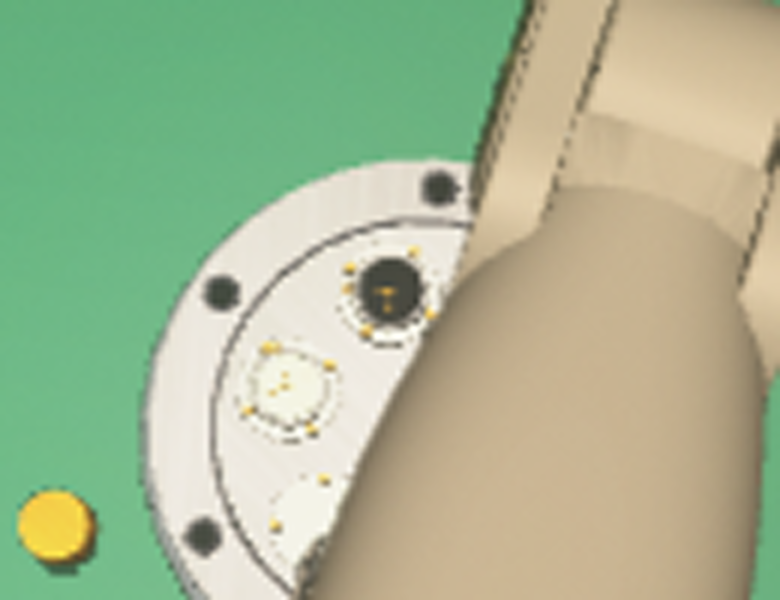

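```bash
cat >> h.py <<'E'
def ray(r,u,v,z):
    d=r['pose'][:3,:3]@np.linalg.inv(r['camera_matrix'])@[u,v,1]; o=r['pose'][:3,3]
    return o+d*(z-o[2])/d[2]
def ang(c,r,pts,z=.063):
    # pts in crop px with nominal holder offset deg
    for (u,v,off) in pts:
        w=ray(r,200+u/6,140+v/6,z); cx,cy=(.5325,-.052) if c=='top' else (.5313,-.0497)
        a=np.degrees(np.arctan2(w[1]-cy,w[0]-cx)); print(c,w[:2].round(4),'r',round(float(np.hypot(w[0]-cx,w[1]-cy)),4),'disc deg cw',round(-(a-off+3.2),1))
E
python3 - <<'E'
from h import *
r=eyes.read_camera('top'); ang('top',r,[(391,291,60),(290,386,120)])
r=eyes.read_camera('side'); ang('side',r,[(312,299,60),(340,384,120)])
E
```

```text
top [ 0.5912 -0.0377] r 0.0604 disc deg cw 43.1
top [0.5486 0.0062] r 0.0604 disc deg cw 42.3
side [ 0.5881 -0.0317] r 0.0596 disc deg cw 39.2
side [0.5433 0.0145] r 0.0653 disc deg cw 37.4
```

The disc is at about 42° clockwise, and the tip is still central in the dish. I'll ease up so the pin rides on the ring with the tip still below the rim, then push by the rim so the pin can snap in by itself.

Call:
send_rows --pt "0 0 0.003 0 255" --pt "0 0 0.003 0 255" --pt "0 0 0 0 255" --pt "-0.0023 -0.0021 0 0 255" --pt "-0.0024 -0.002 0 0 255" --pt "-0.0024 -0.0019 0 0 255" --pt "-0.0025 -0.0018 0 0 255" --pt "0 0 0 0 255"

```text
clock: 8.6
tcp_pos: [0.5714, -0.1108, 0.078]
orientation: [-0.001, 0.874, -0.487, -0.0]
wrist_force: [0.6, 1.5, 0.0]
finger_gap: 0.0002
```

```bash
python3 - <<'E'
from h import *
look('6')
E
```

```text
8.6 [-3.300e-01  4.150e-01 -1.950e-01  9.610e-01  1.000e-03  2.257e+00] [ 0.5714 -0.1108  0.078 ] [0.61 1.53 0.  ]
top tcp [560. 334.]
top plunger_dish []
top index_pin [(array([5.725e-01, 3.966e-01, 4.000e-04]), 0.73)]
side tcp [428. 204.]
side plunger_dish [(array([ 0.5737, -0.1105,  0.0781]), 0.42)]
side index_pin [(array([ 0.603 , -0.1331,  0.0505]), 0.7)]
```

View pics/side_6.png

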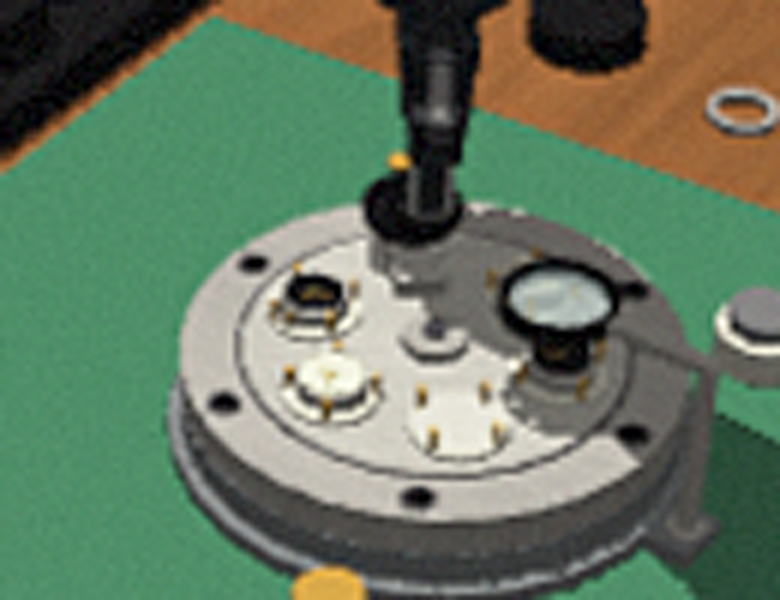

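View pics/top_6.png

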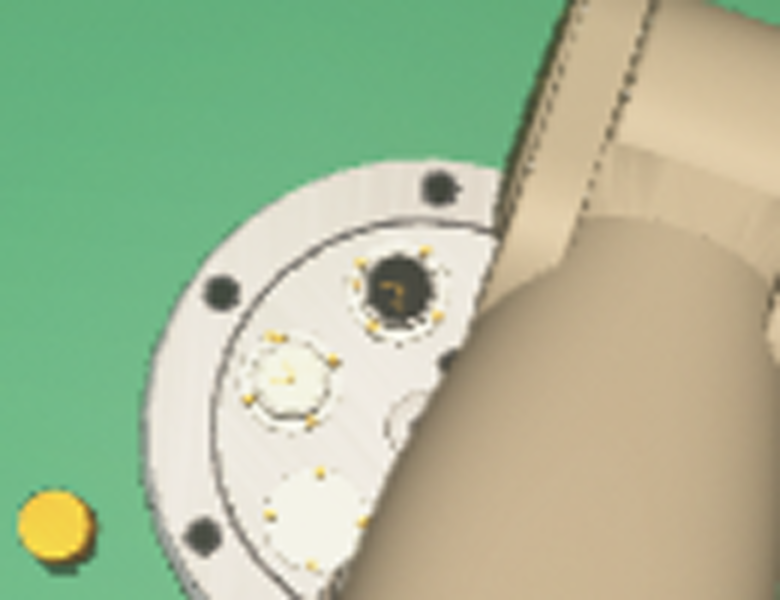

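Call:
send_rows --pt "-0.0017 -0.0011 0.001 0 255" --pt "-0.0017 -0.001 0.0005 0 255" --pt "-0.0017 -0.001 0 0 255" --pt "-0.0018 -0.0009 0 0 255" --pt "-0.0018 -0.0009 0 0 255" --pt "0 0 0 0 255"

```text
clock: 9.5
tcp_pos: [0.5621, -0.1166, 0.0798]
orientation: [0.001, 0.873, -0.487, -0.0]
wrist_force: [0.2, 0.5, -0.5]
finger_gap: -0.0002
```

```bash
python3 - <<'E'
from h import *
look('7')
E
```

```text
9.5 [-3.440e-01  4.000e-01 -2.130e-01  9.580e-01 -1.000e-03  2.244e+00] [ 0.5621 -0.1166  0.0798] [ 0.24  0.49 -0.48]
top tcp [573. 355.]
top plunger_dish [(array([ 0.5203, -0.3876,  0.0024]), 0.29)]
top index_pin []
side tcp [451. 201.]
side plunger_dish [(array([ 0.5644, -0.1165,  0.0784]), 0.5)]
side index_pin [(array([ 0.591 , -0.1454,  0.0489]), 0.96)]
```

View pics/side_7.png

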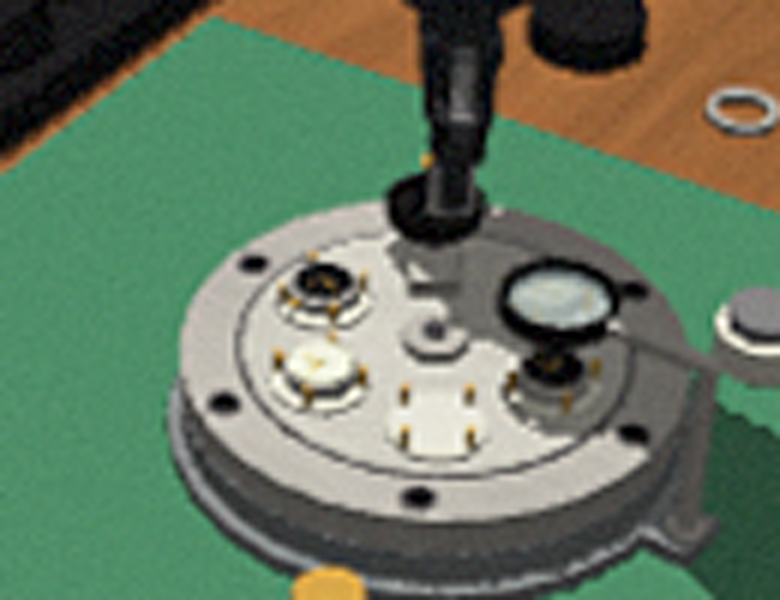

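View pics/top_7.png

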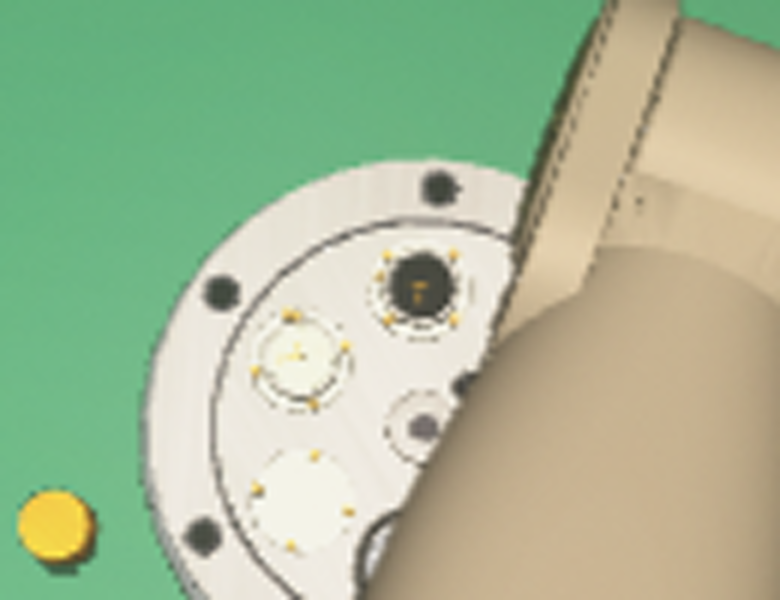

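The disc is at about 55° and the pin is still riding on the ring. I'll make the last steps small.

Call:
send_rows --pt "-0.0014 -0.0006 0 0 255" --pt "-0.0014 -0.0006 0 0 255" --pt "-0.0014 -0.0005 0 0 255" --pt "0 0 0 0 255"

```text
clock: 10.2
tcp_pos: [0.5583, -0.1182, 0.0803]
orientation: [0.0, 0.873, -0.487, 0.0]
wrist_force: [-1.3, 0.4, 5.5]
finger_gap: -0.0001
```

```bash
python3 - <<'E'
from h import *
look('8')
E
```

```text
10.2 [-3.490e-01  3.930e-01 -2.230e-01  9.550e-01 -1.000e-03  2.239e+00] [ 0.5583 -0.1182  0.0803] [-1.28  0.35  5.46]
top tcp [577. 363.]
top plunger_dish [(array([ 5.803e-01,  4.007e-01, -2.000e-04]), 0.48)]
top index_pin []
side tcp [459. 202.]
side plunger_dish [(array([0.577 , 0.4001, 0.0041]), 0.55), (array([ 0.561 , -0.118 ,  0.0811]), 0.46)]
side index_pin [(array([ 0.5834, -0.1488,  0.0478]), 0.77), (array([ 0.5223, -0.3839,  0.0006]), 0.42)]
```

View pics/side_8.png

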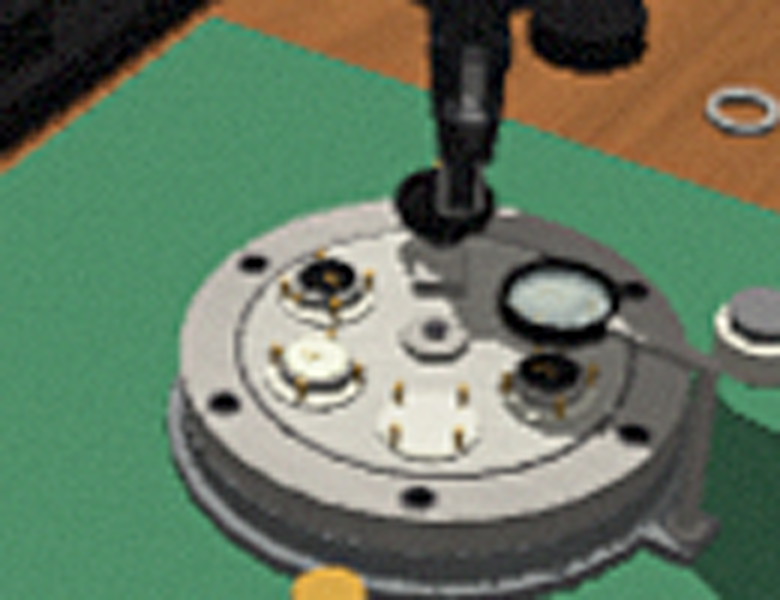

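View pics/top_8.png

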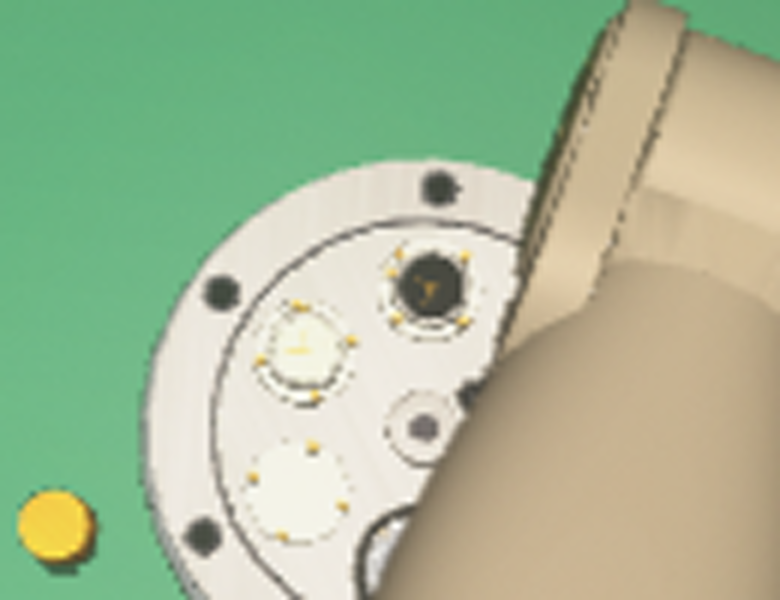

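The vertical force jumped to 5.5 N, so the dish floor rose against the fingertips and the pin has dropped into the hole mouth. I'll lift straight up to let it seat.

Call:
send_rows --pt "0 0 0.003 0 255" --pt "0 0 0.003 0 255" --pt "0 0 0.004 0 255" --pt "0 0 0.008 0 255" --pt "0 0 0.015 0 255" --pt "0 0 0.02 0 255" --pt "0 0 0 0 255"

```text
clock: 11.2
tcp_pos: [0.5603, -0.1184, 0.1356]
orientation: [-0.0, 0.874, -0.487, 0.002]
wrist_force: [1.1, 0.2, 0.3]
finger_gap: 0.0
```

```bash
python3 - <<'E'
from h import *
look('9')
E
```

```text
11.2 [-0.348  0.35  -0.141  1.075 -0.     2.239] [ 0.5603 -0.1184  0.1356] [1.14 0.18 0.3 ]
top tcp [590. 345.]
top plunger_dish [(array([ 0.4696, -0.0535,  0.1093]), 0.51), (array([ 4.133e-01,  3.901e-01, -4.000e-04]), 0.4)]
top index_pin [(array([ 0.5347, -0.05  ,  0.0558]), 0.67)]
side tcp [461. 105.]
side plunger_dish [(array([ 0.5591, -0.1186,  0.0877]), 0.62)]
side index_pin [(array([ 0.5834, -0.1469,  0.0492]), 0.83)]
```

View pics/side_9.png

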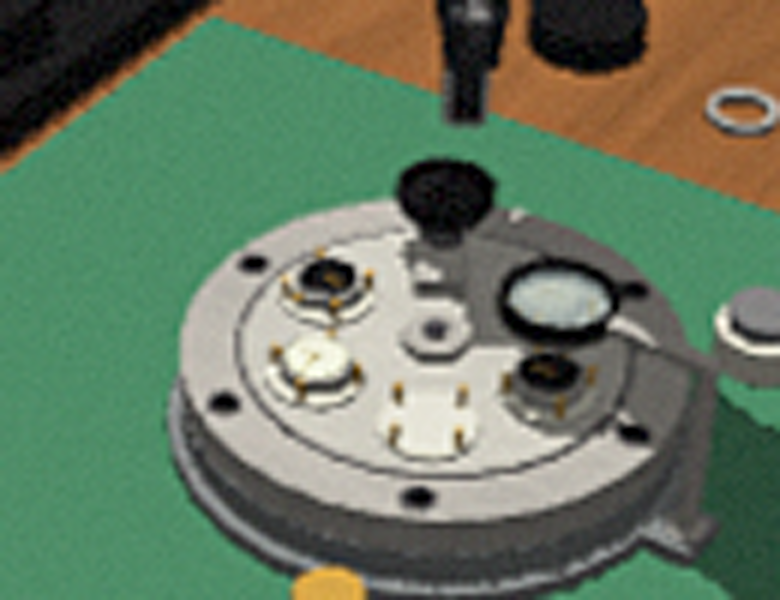

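The cap has risen: the network puts the dish at z ≈ 0.088, and the pin head has gone down. I'll move the hand away and check from the top.

Call:
send_rows --pt "0 0 0.02 0 255" --pt "0 0 0.03 0 255" --pt "0 -0.02 0.02 0 255" --pt "-0.015 -0.03 0.01 0 255" --pt "-0.02 -0.03 0 0 255" --pt "-0.02 -0.03 0 0 255" --pt "-0.02 -0.03 0 0 255" --pt "-0.02 -0.03 0 0 255" --pt "-0.02 -0.03 0 0 255" --pt "-0.02 -0.03 0 0 255" --pt "0 0 0 0 255" --pt "0 0 0 0 255"

```text
clock: 12.7
tcp_pos: [0.4229, -0.3482, 0.212]
orientation: [-0.0, 0.873, -0.488, -0.001]
wrist_force: [-0.1, -0.4, 1.0]
finger_gap: 0.0001
```

```bash
python3 - <<'E'
from h import *
look('10')
for c,(cx,cy) in {'top':(.5325,-.052),'side':(.5313,-.0497)}.items():
    r,W=cloud(c); th=np.radians(-63.2); d=np.array([cx,cy])+.072*np.array([np.cos(th),np.sin(th)])
    m=np.hypot(W[...,0]-d[0],W[...,1]-d[1])
    print(c,d.round(4),'floor z',np.nanmedian(W[...,2][m<.015]),'cap centre',np.nanmean(W[(m<.04)&(W[...,2]>.08)&(W[...,2]<.1)],0))
    for i in range(4):
        print(i,[(np.round(q['xyz'],4),round(q['conf'],2)) for q in eyes.tip_of(f'watch{i}_mid',c)[:4]]) if i==0 else None
    for n in ['oil_jar','pad_holder']: print(n,[np.round(q['xyz'],4) for q in eyes.tip_of(n,c)[:1]])
E
```

```text
12.7 [-0.836  0.268 -0.063  1.241  0.     1.754] [ 0.4229 -0.3482  0.212 ] [-0.07 -0.39  1.01]
top tcp [1207.  686.]
top plunger_dish [(array([ 0.4161,  0.3899, -0.0031]), 0.69), (array([ 0.5632, -0.115 ,  0.0872]), 0.66)]
top index_pin [(array([ 0.5773, -0.1472,  0.0504]), 0.89)]
side tcp [ 940. -152.]
side plunger_dish [(array([ 0.583 , -0.1479,  0.0497]), 0.52), (array([ 0.5613, -0.1185,  0.0869]), 0.49)]
side index_pin [(array([ 0.5818, -0.1473,  0.05  ]), 0.97)]
top [ 0.565  -0.1163] floor z 0.08694948454426843 cap centre [ 0.5659906  -0.1150426   0.08860413]
0 [(array([ 0.595 , -0.057 ,  0.0591]), 0.59)]
oil_jar [array([ 0.4868,  0.1106, -0.003 ])]
pad_holder [array([ 0.4158, -0.1876,  0.0014])]
side [ 0.5638 -0.114 ] floor z 0.08382568882127367 cap centre [ 0.56497824 -0.11110057  0.08718523]
0 [(array([ 0.5962, -0.0522,  0.0597]), 0.4), (array([ 0.5309, -0.053 ,  0.0007]), 0.21)]
oil_jar [array([ 0.4865,  0.1102, -0.0005])]
pad_holder [array([ 0.4218, -0.1883, -0.0026])]
```

View pics/side_10.png

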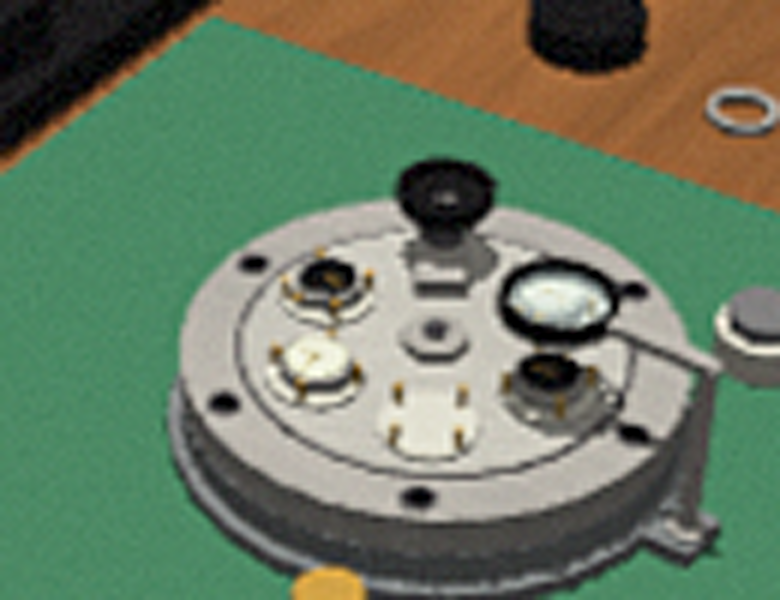

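View pics/top_10.png

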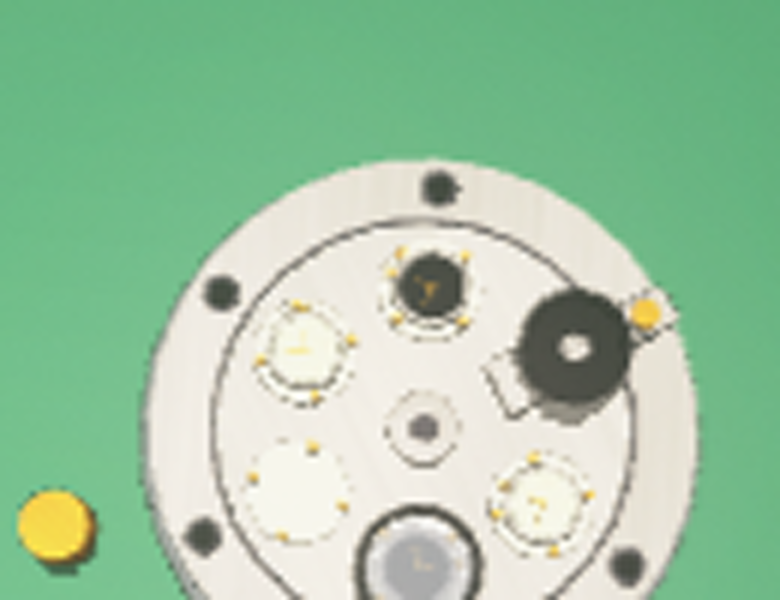

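The cap at (574,348) and pin head at (646,314) in the top crop are now over the next hole, and the starting hole at (439,188) is open. The mean cap height is 0.0886 m against 0.0888 m before, so the plunger is fully up.

```bash
python3 - <<'E'
from workcell import ticket
print(ticket.hand_in())
E
```

```text
the job is handed in; nothing more can be done
None
```

The disc is one hole clockwise of its start, the pin is seated in the next hole, and the job is handed in. `hand_in` reports no verdict, so the result rests on my own checks.

**What I did:** With shut fingertips I pressed the plunger about 12 mm, reading about 7 N. I turned the disc to about 42° with it pressed, then eased up and pushed by the rim until the pin dropped in. I lifted off and backed the hand away, with about 13 s on the clock.

**What the last checks showed:**
- **Disc angle:** In the top view the cap centre is within about 2 mm of where a 60° turn puts it. The network places the pin at (0.577, -0.147), where it had found the next hole at (0.578, -0.150).
- **Plunger:** The mean cap height in the top view is 88.6 mm, against 88.8 mm at the start, so it is fully up.
- **Watch cases:** The three I could see clearly lie in their holders; the fourth is only partly visible, under the loupe.
- **Bystanders:** The oil jar and pad holder are where they were within measuring error. I did not re-measure the others; the hand's path stayed clear of them.

**What disagreed:**
- The side camera read the dish floor about 3 mm lower than the top camera (83.8 against 86.9 mm). Its cap mean of 87.2 mm matches its own starting value of 86.9 mm, so I put this down to depth bias.
- The networks also gave a few false `plunger_dish` and `index_pin` detections elsewhere on the bench, which I discarded against the pictures.

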